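# Brush out the tall steel cup at the press bench

### The job

Brush out the tall steel cup, the tallest of the three open steel cups on the bench: lift the long brush out of its stand, lower it to the bottom of the cup, draw it up until its bristles show at the mouth, and lower it to the bottom once more. Then hang the brush back in its stand, upright with its collar resting on the stand's rim, and let go; the cup must stay standing where it is.

Things in the scene. Friction and masses are not known exactly. Their poses are not given: they have to be found in the camera images.
- brush_handle (a point): Centre of the handle of a loose brush (0.1 to 0.2 kg) that hangs upright in its stand. The round light-wood handle is 24 mm across and 84 mm tall, 42 mm above and below this point. Under the handle is a round white collar, 66 mm across and 6 mm thick, whose underside is 48 mm below this point and rests on the stand's rim. Below it a thin 8 mm steel stem leads to the round bristle head. z points up along the brush; its yaw is free.
- brush_tip (a point): Lowest point of the same brush, on its axis, 153 mm below the handle's centre and 105 mm below the collar's underside. The bristle head is the lowest 40 mm, dark, rigid, 24 mm across (27 mm with the seen-only fringe).
- cup_mouth (a point): Centre of the open mouth, at rim height, of the tall steel cup, which stands loose on the bench: 72 mm outside diameter, 95 mm high, round straight bore 56 mm across and 85 mm deep (floor 10 mm thick), 1.4 kg. z points up. The two other open steel cups are bystanders: one as wide but only 50 mm high, one 92 mm wide and 40 mm high. All three have changing places.
- stand_mouth (a point): Centre of the mouth, at rim height, of the brush stand, which is fixed to the bench: an upright aluminium tube, 52 mm outside and 44 mm inside diameter, its rim 120 mm above the bench, on a square dark foot 100 mm wide. The inside is 110 mm deep and hollow, and the brush goes in and out only from above. z points up.
Mind the look-alikes: they are no part of the job. Leave any green or pink look-alike of the part that bears stand_mouth alone.

How it is judged (in metres and radians):
On the way, in this order (a step that is already met when the one before it is completed fails the run):
1. the brush tip is lowered to within 20 mm of the floor of the tall cup (z of brush_tip in the frame of cup_mouth below -0.063 m and horizontal distance between brush_tip and cup_mouth below 0.026 m), for 0.1 s.
2. the brush is drawn up over the cup's axis until its bristles show at the mouth (tip less than 45 mm below the rim) (z of brush_tip in the frame of cup_mouth above -0.045 m and horizontal distance between brush_tip and cup_mouth below 0.03 m), for 0.1 s.
3. the brush tip is lowered again to within 20 mm of the floor of the tall cup (all of step 1), for 0.1 s.
At the end, for the whole second after the job is handed in: The brush hangs in its stand, released: handle centre 48 mm above the stand's rim (38 to 56 mm), within 20 mm of the stand's axis sideways, upright within 10 degrees. The tall cup stands upright (within 6 degrees) and less than 40 mm from where it began (z of brush_handle in the frame of stand_mouth between 0.038 and 0.056 m and horizontal distance between brush_handle and stand_mouth below 0.02 m and angle between brush_handle's own z axis and vertical below 0.17 rad and angle between cup_mouth's own z axis and vertical below 0.1 rad and distance of cup_mouth from where it was at the start of the episode below 0.04 m); the robot touches nothing.
It fails at once if the tall cup is tipped by more than 20 degrees (angle between cup_mouth's own z axis and vertical above 0.35 rad).
It fails at once if the tall cup is shoved more than 40 mm (distance of cup_mouth from where it was at the start of the episode above 0.04 m).
It also fails if it takes over 53 s, if anything falls off the work surface, if the arm or the gripper's body presses on something with over 40 N, if the wrist force passes 120 N, or if a joint passes its speed limit or range.

### The arm

A 6-joint arm with a two-finger parallel gripper is mounted at the origin on the work surface. World frame = base frame: x ahead of the robot, y to its left, z up, the work surface at z = 0. Lengths are in mm, angles in rad, forces in N, time in s.
With the tool pointing down it reaches from about 275 to 825 mm from the base axis. Payload 4.9 kg.
Tool frame: the origin (TCP) lies at the very end of the fingers, on their centre line; the grasp point (between the pads) lies 19 mm behind it; z points along the fingers, y is the direction in which the jaws open and shut (so a half turn about z gives the same grasp; the last joint's range is limited). The gripper opens to 85 mm and grips with 20 to 120 N. Pads are 22 mm wide; open, the fingers measure 114 mm over their backs; the gripper's body (76 mm by 85 mm) begins 54 mm behind the grasp point. The pads swing forward as they close: fully open they stand 13 mm farther back than shut.
Start: joints at [-1.28, 0.326, -0.193, 1.052, 0, 1.437], TCP at [226.69, -501.129, 200.481] pointing down, gripper open.
Joint ranges: [-2.65, 2.65], [-0.97, 1.79], [-1.3, 1.35], [-1.93, 2.1], [-1.47, 1.37], [-3.14, 3.14]. Speed limits (rad/s): [2.57, 2.57, 3.14, 3.14, 3.14, 3.14].

### API

Orientations are given as [roll, pitch, yaw] about the fixed x, y, z axes, in that order (R = Rz(yaw) Ry(pitch) Rx(roll)).
In Python, from bench import bot, solve_ik, imaging gives the robot as it stands. Calls block until the motion is done:
- bot.move_ptp(position, orientation): joint-space move of the TCP to a pose.
- bot.movel(position, rot=None, max_speed=150, threshold=None): straight line of the TCP; rot=None keeps the orientation; max_speed is the mean speed in mm/s. With threshold (N) it stops when the force on the tool has changed by that much, and returns True; else False.
- bot.move_j(angles): joint-space move.
- bot.grip(opening, effort=None): opening from 0.0 (shut) to 1.0 (fully open); effort is the grip in N (None keeps the last); returns when the fingers have stopped.
- bot.dwell(seconds).
- solve_ik(position, orientation): joint angles nearest the present ones, or None.
- bot.get_state(): the state.
- imaging.capture(name): name is "side" or "top"; returns the picture (420x560x3 uint8, blue, green, red); there is no depth.
- imaging.camera_model(name): a dict with "K" (3x3 intrinsics, pixels), "k1" (the pictures are not rectified: a ray, as slopes to the right and down, at radius r is drawn at 1 + k1 r^2 times it, then the intrinsics apply), "position" and "rotation" of the camera in the world. Camera axes: x right, y up, looking along -z (the intrinsics and any distortion apply to the point x, -y, -z); pixel columns grow to the right and rows downward; lengths in mm; the calibration is good to about 2 mm. A picture is of the moment at which its call begins. camera_model takes no time and is no camera call.
A pose or a line that the arm cannot do raises bot.IKError and nothing moves.
- bot.sign_off(): hands the job in, once; it reports no verdict.
The state is a dict: "t": time; "qpos": joint angles; "joint_velocities": joint speeds; "effort": joint torques, N m; "tcp_pos": TCP position; "orientation": TCP orientation; "contact_force": force on the tool from outside, world axes, zero at the start; "wrist_torque": the same for the moment, N m; "opening": opening from 0.0 (shut) to 1.0 (fully open).
Only numpy, scipy, OpenCV 4.12 (cv2) and the standard library are available. Lean on these libraries where they do the work, as an engineer would, in place of code of your own. Each camera call takes 0.05 s, during which the arm holds its last target.

## Working session

There is one attempt and no reset: what is moved stays moved. The work goes in short steps, each a Python script; the robot and the scene stay as the last script left them, time stands still between calls to the robot, and variables do not carry over. Pictures are saved under pics/ and viewed, and the job is handed in when it is done.

```bash
mkdir -p pics; ls; python3 - <<'E'
from bench import bot, solve_ik, imaging
import cv2
for n in("side","top"):
    cv2.imwrite(f"pics/{n}0.png",imaging.capture(n)); m=imaging.camera_model(n); print(n,m)
s=bot.get_state();print(s['t'],s['tcp_pos'],s['orientation'],s['opening'])
E
```

```text
pics
side {'K': array([[420.44185405,   0.        , 278.89945252],
       [  0.        , 420.44185405, 208.20965655],
       [  0.        ,   0.        ,   1.        ]]), 'k1': -0.11908852586986804, 'position': array([128.49485448, 566.13216319, 714.29958003]), 'rotation': array([ 8.48689765e-01, -9.30219078e-04, -2.64391163e+00])}
top {'K': array([[509.8021681 ,   0.        , 274.21109788],
       [  0.        , 509.8021681 , 207.9070591 ],
       [  0.        ,   0.        ,   1.        ]]), 'k1': -0.03834217196524418, 'position': array([ 3.31510321e+02, -6.59600040e-01,  1.38458112e+03]), 'rotation': array([ 0.07463895, -0.01670742, -1.58308985])}
0.1 [ 226.51743121 -500.58919065  199.78475553] [-3.14009058e+00 -2.00069124e-04  4.24752985e-01] 0.9947428258060466
```

View pics/side0.png

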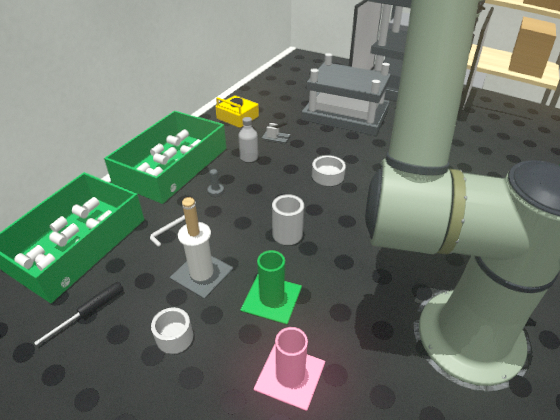

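View pics/top0.png

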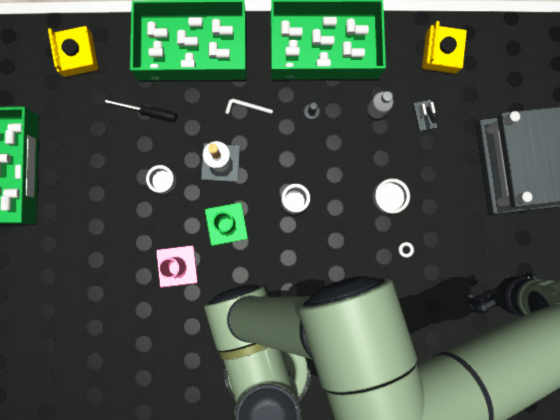

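The side picture shows three open steel cups. The one at (288,220) is clearly tall. The one at (173,330) is the 50 mm cup, and the one at (328,170) is wide and low. In the top picture these are at (295,198), (160,180) and (391,196). The brush hangs in the grey stand, at side (200,250) and top (218,157). The green and pink stands are decoys. Next I'll enlarge these areas and measure.

```bash
cat > h.py <<'E'
import numpy as np, cv2
from scipy.spatial.transform import Rotation as Ro
from bench import bot, solve_ik, imaging
def cam(n):
    m=imaging.camera_model(n); return m['K'],m['k1'],np.array(m['position']),Ro.from_euler('xyz',m['rotation']).as_matrix()
def proj(n,P):
    K,k1,p,R=cam(n); P=np.atleast_2d(P).astype(float); c=(P-p)@R
    s=np.c_[c[:,0],-c[:,1]]/(-c[:,2:3]); s=s*(1+k1*(s**2).sum(1,keepdims=True))
    return s@K[:2,:2].T+K[:2,2]
def ray(n,uv):
    K,k1,p,R=cam(n); s=cv2.undistortPoints(np.array([[uv]],float),K,np.array([k1,0,0,0.]))[0,0]
    return p,R@np.array([s[0],-s[1],-1])
def atz(n,uv,z):
    p,d=ray(n,uv); return p+d*(z-p[2])/d[2]
def circ(x,y,z,r,n=60):
    a=np.linspace(0,2*np.pi,n); return np.c_[x+r*np.cos(a),y+r*np.sin(a),np.full(n,z)]
E
python3 - <<'E'
from h import *
s=cv2.imread('pics/side0.png');t=cv2.imread('pics/top0.png')
a=cv2.resize(s[180:300,150:320],None,fx=4.5,fy=4.5,interpolation=2)
b=cv2.resize(t[130:230,140:330],None,fx=4.2,fy=4.2,interpolation=2)
cv2.imwrite('pics/c1.png',a);cv2.imwrite('pics/c2.png',b)
print('cup top',atz('top',(295,197),95),'side',atz('side',(288,206),95))
print('collar top',atz('top',(217,156),126))
print('handle top',atz('top',(213,149),210),atz('side',(189,202),210))
E
```

```text
cup top [454.91179251 -76.60349989  95.        ] side [449.30481278 -68.30516357  95.        ]
collar top [556.6761834  118.16979301 126.        ]
handle top [558.22946452 119.49665126 210.        ] [556.22209851 127.28677579 210.        ]
```

View pics/c1.png

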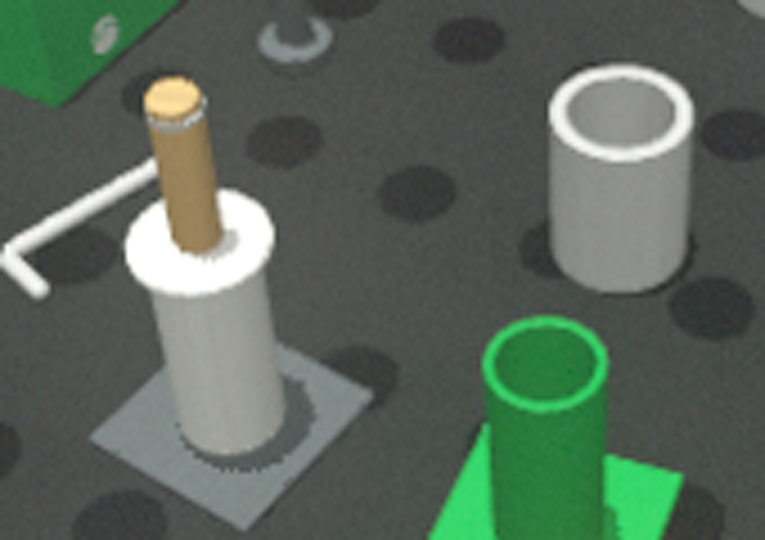

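View pics/c2.png

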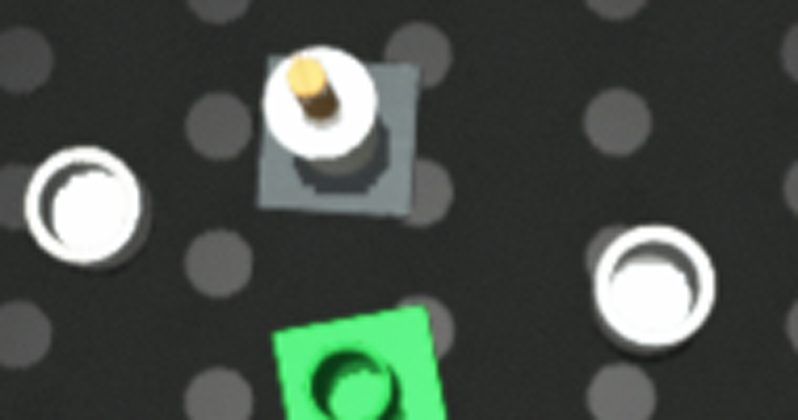

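```bash
cat > g.py <<'E'
from h import *
def draw(n,img,objs):
    for (x,y,z,r,c) in objs:
        cv2.polylines(img,[np.round(proj(n,circ(x,y,z,r))*16).astype(int)],True,c,1,cv2.LINE_AA,4)
E
python3 - <<'E'
from g import *
# tri handle top & cup rim
def tri(u1,u2):
    p1,d1=ray('top',u1);p2,d2=ray('side',u2)
    A=np.c_[d1,-d2];s,*_=np.linalg.lstsq(A,p2-p1,rcond=None)
    a=p1+s[0]*d1;b=p2+s[1]*d2;return (a+b)/2,np.linalg.norm(a-b)
print('handle',tri((212.5,147.5),(188.5,201.4)))
print('cup',tri((295.3,198.2),(287.6,204.7)))
print('collar',tri((215.8,153.9),(194,233)))
for nm,u,v,z in(('cup',(295.3,198.2),(287.6,204.7),95),('handle',(212.5,147.5),(188.5,201.4),210),('collar',(215.8,153.9),(194,233),126)):
    print(nm,atz('top',u,z),atz('side',v,z))
print(proj('side',[[0,0,0]]),proj('top',[[0,0,0]]))
# foot corners in both (z~10)
for n,cs in(('side',[(170.3,277),(204.3,297),(232.5,268)]),('top',[(204,144),(239,145.5),(237,180.5),(202,179)])):
    for c in cs: print(n,c,atz(n,c,10)[:2])
# overlay
for n in('side','top'):
    im=cv2.imread(f'pics/{n}0.png')
    k=3 
    ox,oy,w,h=(150,180,180,120) if n=='side' else (140,130,190,100)
    big=cv2.resize(im,None,fx=4,fy=4,interpolation=2)
    for x,y,z,r in((455,-76,95,36),(455,-76,0,36),(558,118.5,126,33),(558,118.5,210,12)):
        P=(proj(n,circ(x,y,z,r))+.5)*4
        cv2.polylines(big,[np.round(P*16).astype(int)],True,(0,0,255),1,cv2.LINE_AA,4)
    cv2.imwrite(f'pics/o_{n}.png',big[oy*4:(oy+h)*4,ox*4:(ox+w)*4])
E
```

```text
handle (array([562.97245052, 121.28901901, 204.21314561]), np.float64(0.13785317694652777))
cup (array([453.43132672, -77.09747105,  90.29304402]), np.float64(2.509898204270103))
collar (array([563.17183411, 121.79144561, 121.0172666 ]), np.float64(0.5999085673452569))
cup [451.83940929 -77.31976311  95.        ] [452.15702514 -71.82115721  95.        ]
handle [561.77921099 120.65225384 210.        ] [558.11108134 126.36004796 210.        ]
collar [562.00196474 121.14317619 126.        ] [559.80940243 125.63712711 126.        ]
[[472.23542426 333.57544636]] [[266.82696322 370.37565045]]
side (170.3, 277) [608.20991585 172.56999442]
side (204.3, 297) [512.49268235 179.74194254]
side (232.5, 268) [504.31126324  85.79396484]
top (204, 144) [610.89301785 164.450992  ]
top (239, 145.5) [605.79855121  69.07851608]
top (237, 180.5) [509.68546886  75.14275412]
top (202, 179) [514.78572007 169.97421778]
```

View pics/o_side.png

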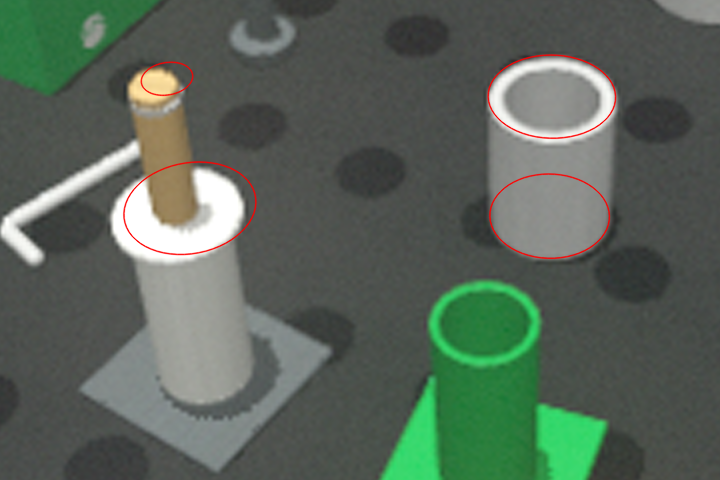

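View pics/o_top.png

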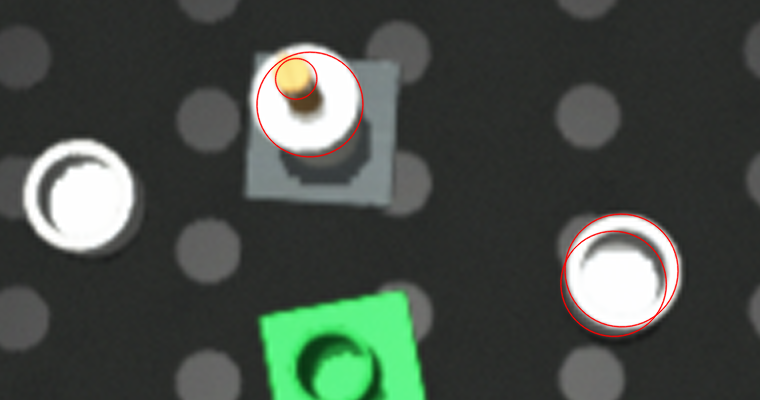

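Both views agree that the handle is near (561,123) and the cup near (452,-75). Between the cameras there is a common offset of about 6 mm in y. I'll hover over the handle with the jaws along y and check the alignment.

```bash
python3 - <<'E'
from h import *
R=[np.pi,0,0]
for y in (0,np.pi): print(y,solve_ik([560.5,122.5,240],[np.pi,0,y]),solve_ik([452,-75.5,140],[np.pi,0,y]))
bot.move_ptp([560.5,122.5,250],R)
s=bot.get_state();print(s['t'],s['tcp_pos'],s['orientation'],s['contact_force'])
for n in('side','top'):
    im=imaging.capture(n); cv2.imwrite(f'pics/{n}1.png',im)
    P=proj(n,[s['tcp_pos']])[0]; print(P)
    x,y=P.astype(int); 
    big=cv2.resize(im,None,fx=4,fy=4,interpolation=2); cv2.circle(big,tuple(int(v) for v in (P+.5)*4),4,(0,0,255),-1)
    x0=max(0,x-80);y0=max(0,y-70); cv2.imwrite(f'pics/c_{n}1.png',big[y0*4:y0*4+560,x0*4:x0*4+640])
E
```

```text
0 [ 0.08653372  0.34887424 -0.05790235  1.16401974  0.         -3.05505893] [-0.32681277  0.21299653 -0.51489455  0.84290524  0.          2.81477989]
3.141592653589793 [ 0.08653372  0.34887424 -0.05790235  1.16401974  0.          0.08653372] [-0.32681277  0.21299653 -0.51489455  0.84290524  0.         -0.32681277]
3.825 [560.55663391 122.16990476 249.9758489 ] [ 3.14151145e+00  2.41141800e-05 -6.48044902e-04] [-0.34598566 -0.14276754  0.28829855]
[185.77884174 182.81028471]
[209.98327084 144.62420357]
```

View pics/c_side1.png

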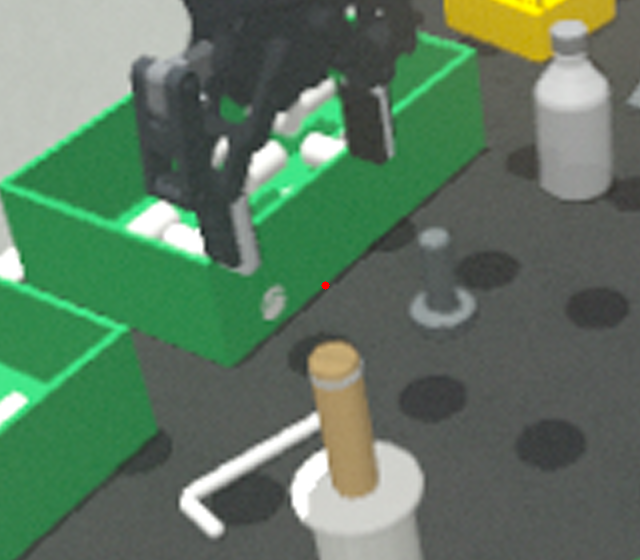

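View pics/c_top1.png

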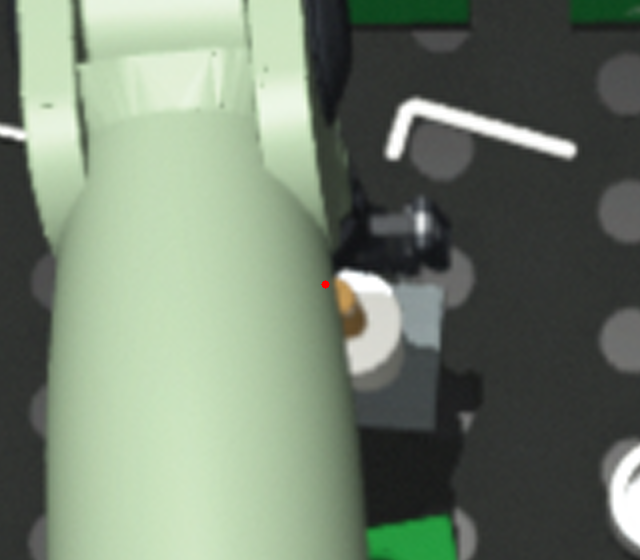

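```bash
python3 - <<'E'
from h import *
s=bot.get_state();T=s['tcp_pos'];print(s['qpos'],T)
for n in('side','top'):
    im=cv2.imread(f'pics/{n}1.png')
    P=proj(n,[T])[0];x,y=P.astype(int);x0=max(0,x-80);y0=max(0,y-90)
    big=cv2.resize(im,None,fx=4,fy=4,interpolation=2)
    for dx,c in((0,(0,0,255)),(25,(255,255,0))):
      for sgn in(-1,1):
        for dz in(13,40):
          q=[[T[0]+dx+a,T[1]+sgn*b,T[2]+dz] for a,b in((-11,42.5),(11,42.5),(11,57),(-11,57))]
          cv2.polylines(big,[np.round((proj(n,q)+.5)*4).astype(int)],True,c,1,cv2.LINE_AA)
    cv2.imwrite(f'pics/d_{n}1.png',big[y0*4:y0*4+560,x0*4:x0*4+640])
E
```

```text
[ 8.60361152e-02  3.44595643e-01 -3.87854064e-02  1.18742961e+00
 -8.89659584e-05 -3.05498277e+00] [560.56910943 122.19192627 249.97320272]
```

View pics/d_side1.png

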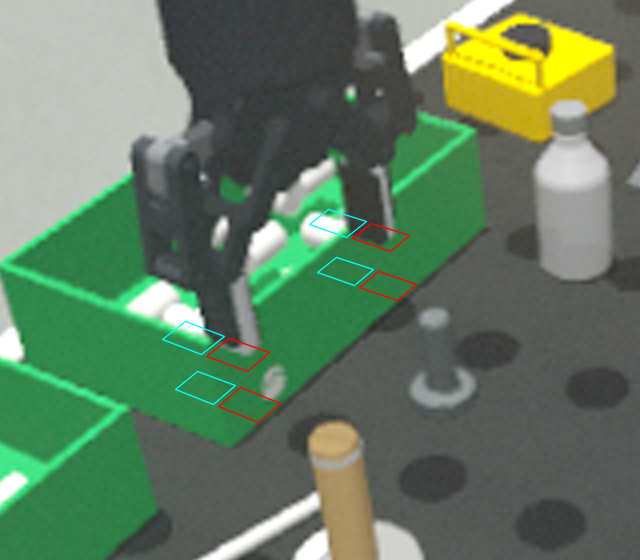

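View pics/d_top1.png

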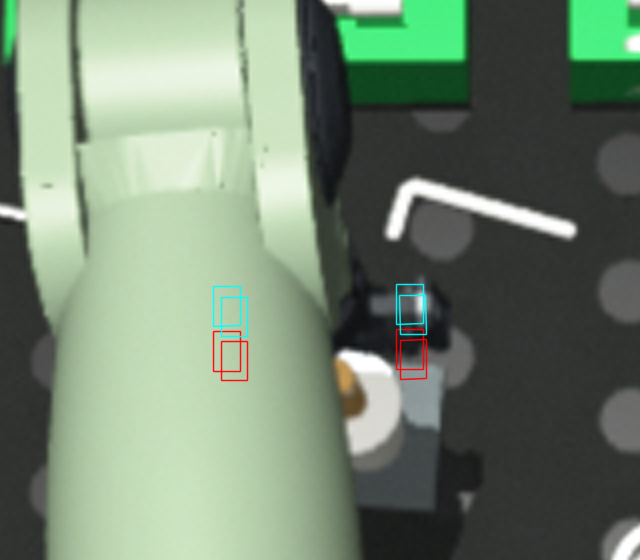

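View pics/side1.png

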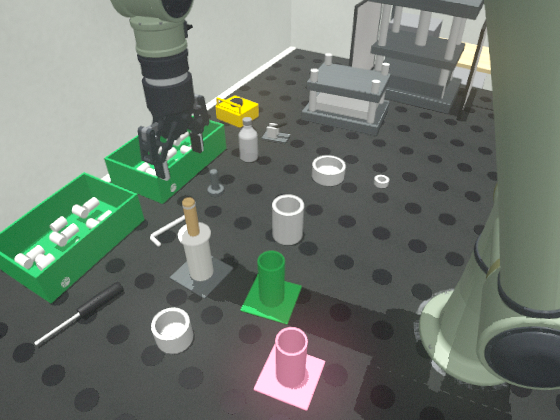

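The side view shows the fingertips about 25 mm higher than the nominal TCP would put them. I'll go lower while straddling the handle and look again.

```bash
cat > ov.py <<'E'
from h import *
def view(tag,dx=90,dy=70,names=('side','top')):
    s=bot.get_state();T=s['tcp_pos'];print(s['t'],T,s['contact_force'],s['opening'])
    for n in names:
        im=imaging.capture(n);cv2.imwrite(f'pics/{n}{tag}.png',im)
        P=proj(n,[T])[0];x,y=P.astype(int);x0=max(0,x-dx);y0=max(0,y-dy)
        big=cv2.resize(im,None,fx=4,fy=4,interpolation=2)
        cv2.circle(big,tuple(int(v) for v in (P+.5)*4),3,(0,0,255),-1)
        cv2.imwrite(f'pics/v_{n}{tag}.png',big[y0*4:y0*4+8*dy,x0*4:x0*4+8*dx])
E
python3 - <<'E'
from ov import *
print(bot.movel([560.5,122.5,195],max_speed=100,threshold=8))
view('2')
E
```

```text
False
4.625 [560.83057999 122.51019457 195.43926808] [-0.05642437  0.27022019  0.16316927] 0.9994845954762986
```

View pics/v_side2.png

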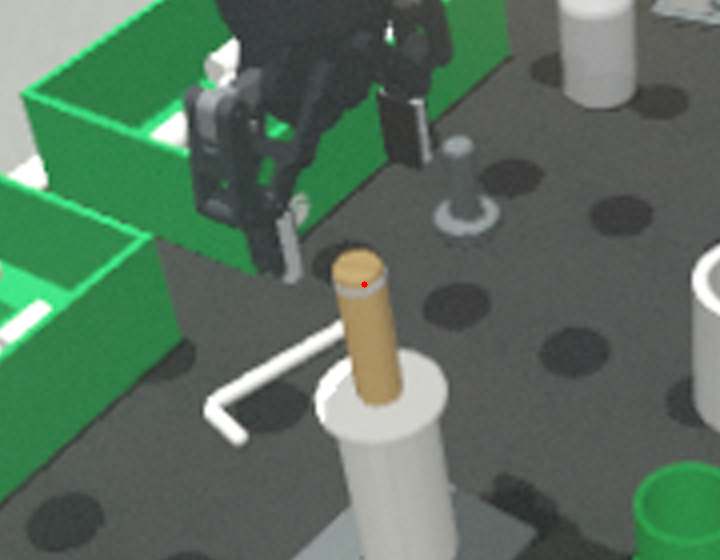

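View pics/v_top2.png

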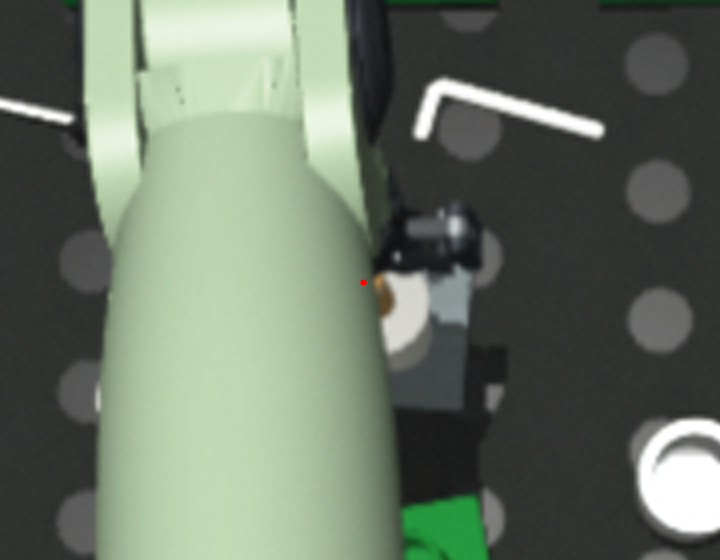

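```bash
python3 - <<'E'
from h import *
def box(n,big,T,yaw,h,k,c,x0,y0):
    Rm=Ro.from_euler('xyz',[np.pi,0,yaw]).as_matrix()
    for sgn in(-1,1):
        for dz in h:
            q=[np.array(T)+Rm@np.array([a,sgn*b,-dz]) for a,b in((-11,42.5),(11,42.5),(11,57),(-11,57))]
            cv2.polylines(big,[np.round((proj(n,q)-[x0,y0]+.5)*k).astype(int)],True,c,1,cv2.LINE_AA)
im=cv2.imread('pics/top0.png');x0,y0=430,250
big=cv2.resize(im[y0:y0+95,x0:x0+130],None,fx=6,fy=6,interpolation=2)
big=cv2.convertScaleAbs(big,alpha=1.8,beta=20)
T=[226.5,-500.6,199.8]
box('top',big,T,.4248,(13,),6,(0,0,255),x0,y0);box('top',big,T,.4248,(73,),6,(255,255,0),x0,y0)
P=np.round((proj('top',[T,np.array(T)+[0,0,200]])-[x0,y0]+.5)*6).astype(int);print(P)
cv2.line(big,tuple(map(int,P[0])),tuple(map(int,P[1])),(0,255,0),1)
cv2.imwrite('pics/e_top0.png',big)
# side now
im=cv2.imread('pics/side2.png');x0,y0=110,90
big=cv2.resize(im[y0:y0+100,x0:x0+130],None,fx=6,fy=6,interpolation=2);big=cv2.convertScaleAbs(big,alpha=1.6,beta=20)
T=[560.8,122.5,195.4]
box('side',big,T,0,(13,),6,(0,0,255),x0,y0);box('side',big,T,0,(40,),6,(255,255,0),x0,y0)
cv2.imwrite('pics/e_side2.png',big)
E
```

```text
[[304 232]
 [561 282]]
```

View pics/e_top0.png

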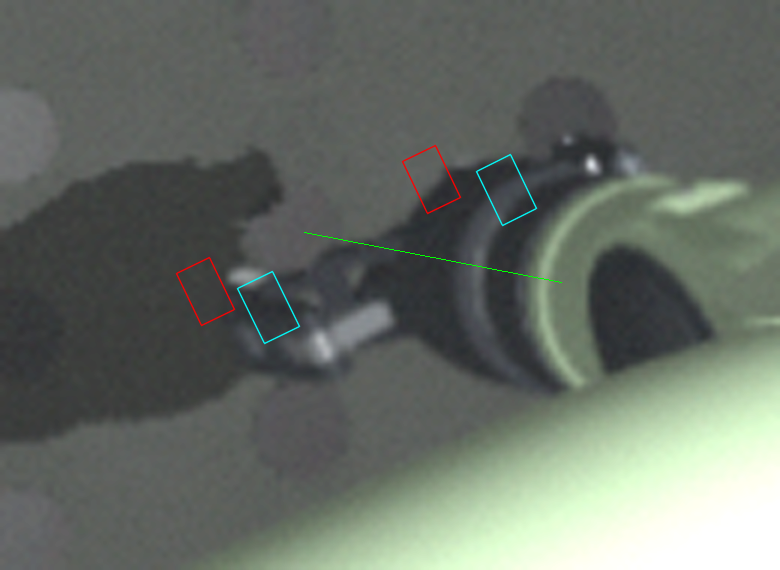

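View pics/e_side2.png

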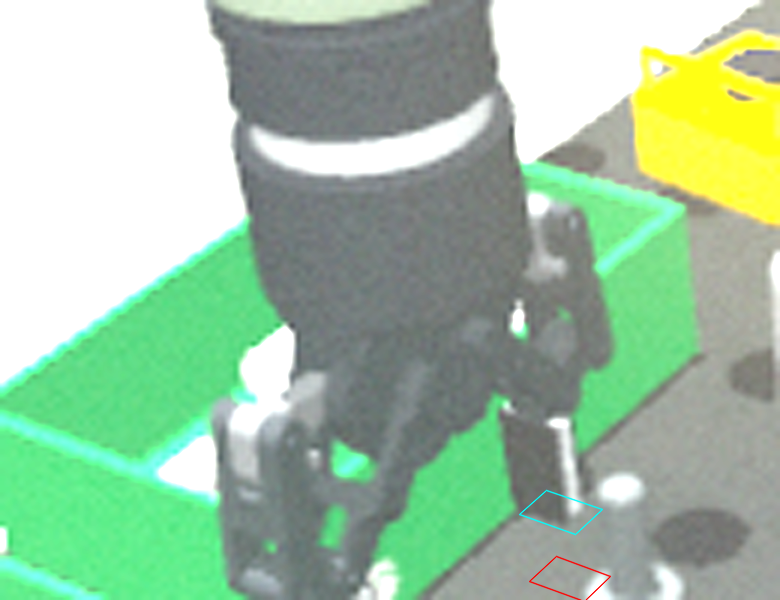

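```bash
python3 - <<'E'
from ov import *
bot.movel([560.5,122.5,235],max_speed=150)
bot.grip(0.0,30)
view('3')
E
```

```text
5.9083 [560.51940689 122.50531533 234.98982457] [ 0.28485512  0.28754576 -0.12165839] 0.00624139076235404
```

View pics/v_side3.png

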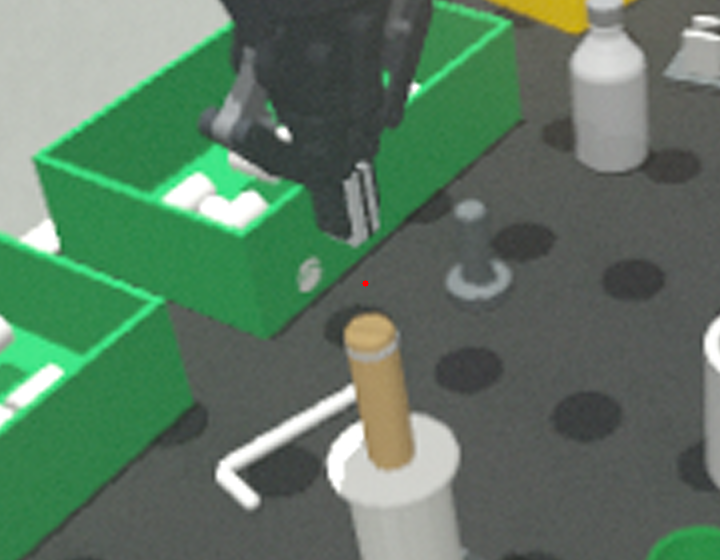

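View pics/v_top3.png

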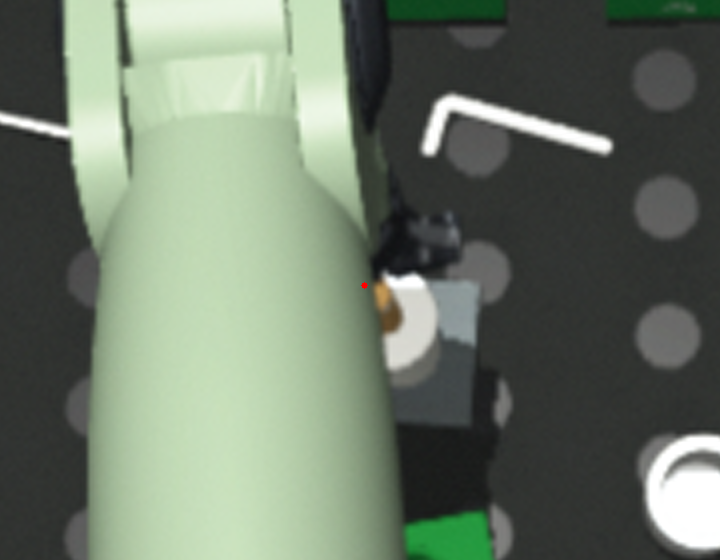

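The closed fingertips also appear off from the reported TCP. A soft touch on the flat handle top (z=210) will tell me whether that offset is vertical.

```bash
python3 - <<'E'
from ov import *
bot.movel([560.5,122.5,216],max_speed=120)
print(bot.movel([560.5,122.5,184],max_speed=25,threshold=4))
view('4')
E
```

```text
False
7.75 [560.62991359 122.50597145 184.19784629] [ 0.00113667 -0.37988988  0.38701925] 0.002175098546217134
```

View pics/v_side4.png

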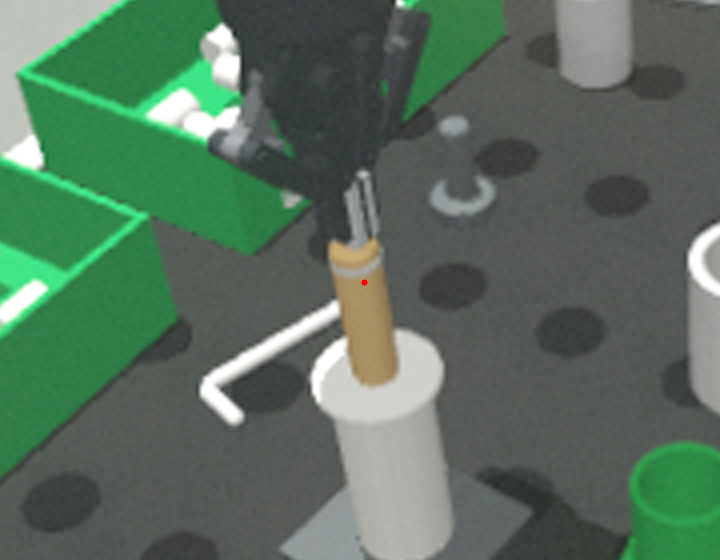

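View pics/v_top4.png

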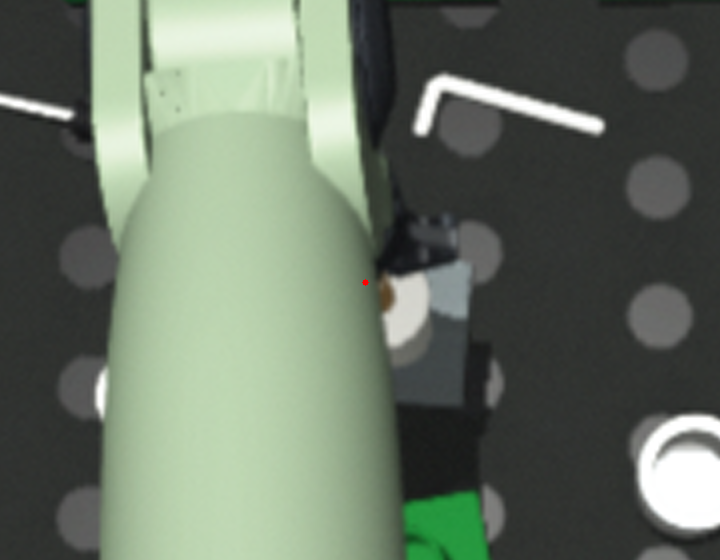

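```bash
python3 - <<'E'
from ov import *
print(bot.movel([560.5,122.5,168],max_speed=20,threshold=3))
view('5')
E
```

```text
True
8.2667 [560.78678233 122.52376873 179.26743704] [-0.57009509  1.06014852  3.89015358] 0.000317027144731891
```

View pics/v_side5.png

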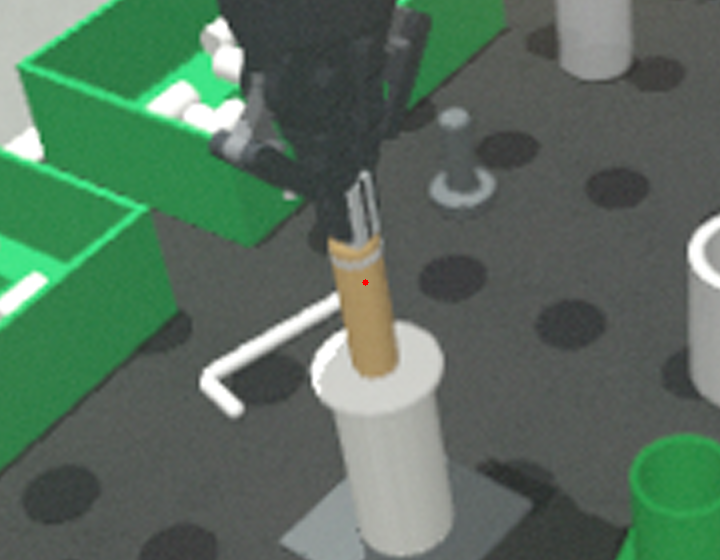

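Contact came at a reported z of 179 instead of 210. The real finger ends are therefore about 30 mm higher than reported, which matches what the pictures show. Laterally the fingers sit over the handle. I'll open, go lower to a reported z of about 125 (really about 155), and grasp.

```bash
python3 - <<'E'
from ov import *
bot.movel([560.5,122.5,186],max_speed=60)
bot.grip(1.0)
print(bot.movel([560.5,122.5,125],max_speed=80,threshold=8))
view('6')
E
```

```text
False
10.3333 [560.92744214 122.53373435 125.43872267] [ 0.19680475 -0.24842704  0.56847801] 0.9983687701388706
```

View pics/v_side6.png

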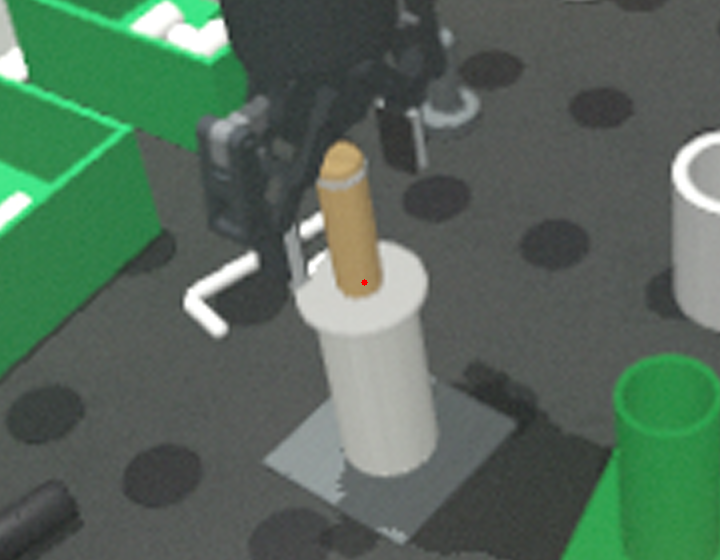

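View pics/v_top6.png

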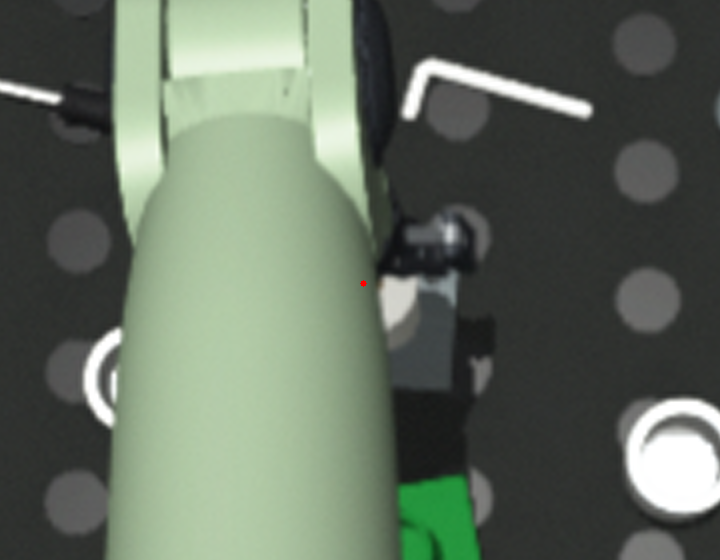

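```bash
python3 - <<'E'
from ov import *
bot.movel([557.5,119.5,125],max_speed=60,threshold=8)
bot.grip(0.0,50)
s=bot.get_state();print(s['contact_force'],s['wrist_torque'],s['opening'],s['tcp_pos'])
view('7',names=('side',))
E
```

```text
[ 0.69539431  1.00178018 -0.43293651] [ 0.17143422 -0.0210587  -0.04492284] 0.2677101043812643 [557.52953267 119.68819525 124.96279878]
11.275 [557.52953267 119.68819525 124.96279878] [ 0.69539431  1.00178018 -0.43293651] 0.2677101043812643
```

View pics/v_side7.png

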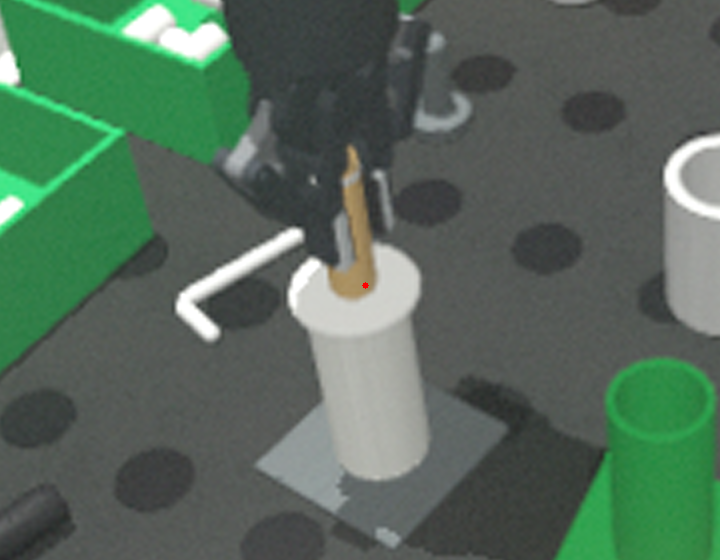

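Gripped: an opening of 0.268 is about 23 mm, which fits the handle. Now I'll lift, move over the cup with the measured stand-to-cup vector, and look.

```bash
python3 - <<'E'
from ov import *
bot.movel([557.5,119.7,258],max_speed=130)
s=bot.get_state();print(s['t'],s['tcp_pos'],s['contact_force'],s['opening'])
bot.movel([448.8,-78.5,258],rot=[np.pi,0,-0.4],max_speed=150)
view('8',dx=90,dy=70)
E
```

```text
12.5 [556.91870352 119.61744934 257.07384026] [ 0.43219528 -0.31708835 -2.28930502] 0.27128093394176916
14.1583 [449.0194039  -78.0678619  257.94769964] [ 0.59667464 -0.31317035 -1.37214954] 0.26782295435627496
```

View pics/side8.png

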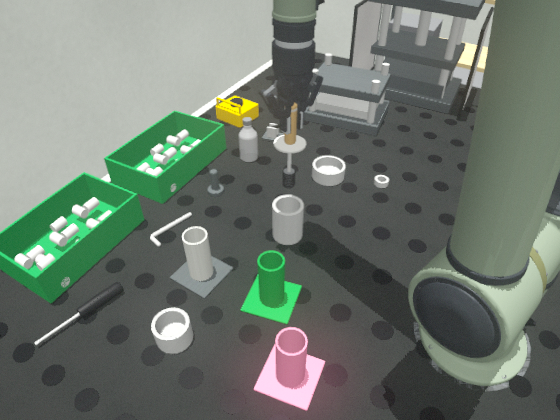

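View pics/v_top8.png

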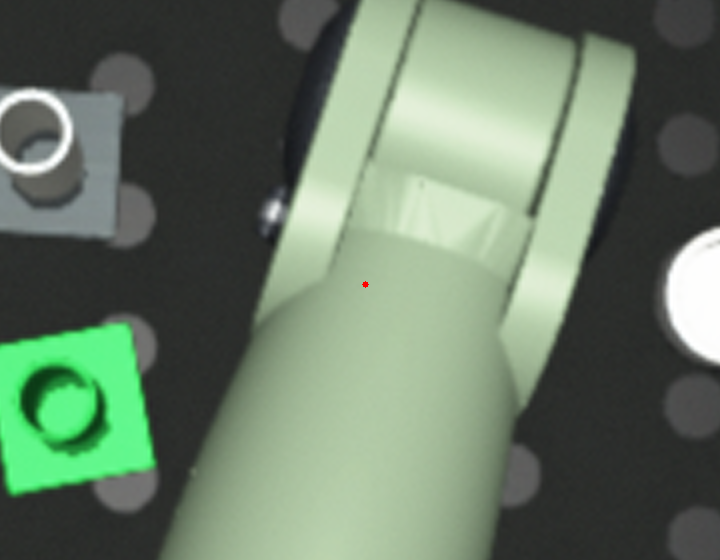

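```bash
python3 - <<'E'
from h import *
c=atz('side',(287.6,204.7),95);print(c)
im=cv2.imread('pics/side8.png');x0,y0=225,80
big=cv2.resize(im[y0:y0+165,x0:x0+130],None,fx=3.6,fy=3.6,interpolation=2);big=cv2.convertScaleAbs(big,alpha=1.5,beta=20)
for z,r in((95,36),(95,28),(148,12),(188,12),(253,33),(259,33)):
    cv2.polylines(big,[np.round((proj('side',circ(c[0],c[1],z,r))-[x0,y0]+.5)*3.6).astype(int)],True,(0,0,255),1,cv2.LINE_AA)
cv2.imwrite('pics/w8.png',big)
E
```

```text
[452.15702514 -71.82115721  95.        ]
```

View pics/w8.png

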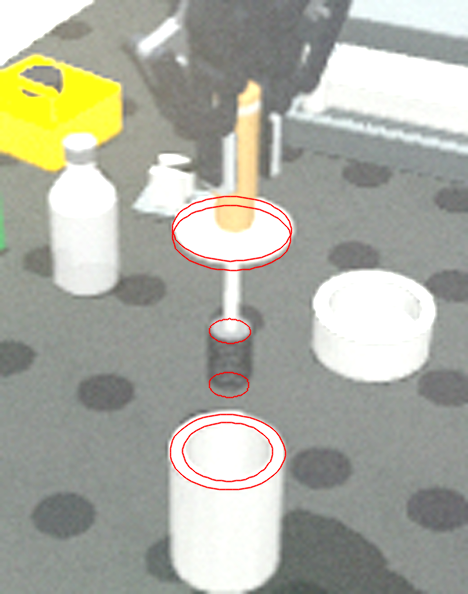

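The brush is centred over the cup mouth to within about 2 mm and hangs vertical. Now I'll do the down, up, down strokes.

```bash
python3 - <<'E'
from ov import *
x,y=448.8,-78.5
print(bot.movel([x,y,190],max_speed=120,threshold=8), bot.get_state()['contact_force'])
print(bot.movel([x,y,128],max_speed=70,threshold=7))
bot.dwell(.3)
view('9',names=('side',))
E
```

```text
False [-0.1238737  -0.35969961 -1.71006215]
False
16.3083 [448.98728417 -78.54703299 128.25350875] [ 0.09424041  0.21171237 -1.14274392] 0.26843306899349006
```

View pics/v_side9.png

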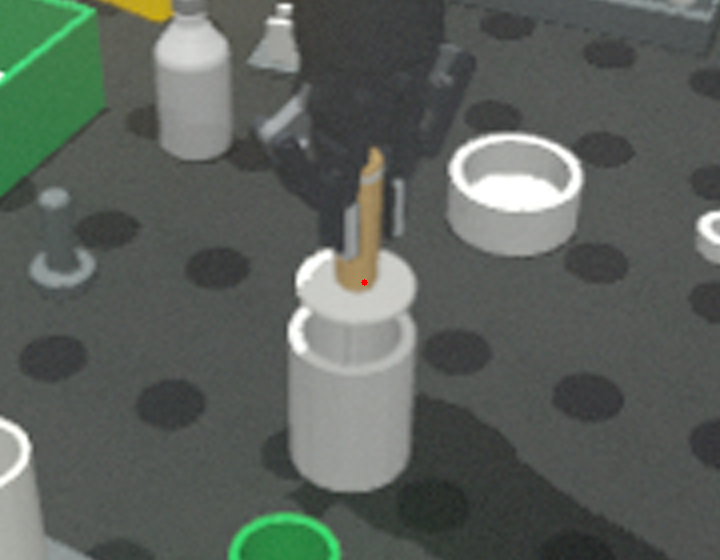

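The collar sits about 30 mm above the rim, as expected. I'll lower gently until it touches the floor, so the depth is certain.

```bash
python3 - <<'E'
from ov import *
x,y=448.8,-78.5
print(bot.movel([x,y,112],max_speed=25,threshold=4)); s=bot.get_state();print(s['t'],s['tcp_pos'],s['contact_force'],s['opening'])
zc=s['tcp_pos'][2]
bot.movel([x,y,zc+6],max_speed=50); bot.dwell(.25)
bot.movel([x,y,zc+58],max_speed=80); bot.dwell(.25)
view('10',names=('side',))
print(zc)
E
```

```text
True
16.7917 [449.31604519 -78.67475844 119.67295868] [-1.26333066  0.34698342  5.66197364] 0.2673767360615147
18.375 [448.41393688 -78.3763295  177.19359492] [ 0.73516307  0.00589339 -1.58486138] 0.26889388616281457
119.6729586825879
```

View pics/v_side10.png

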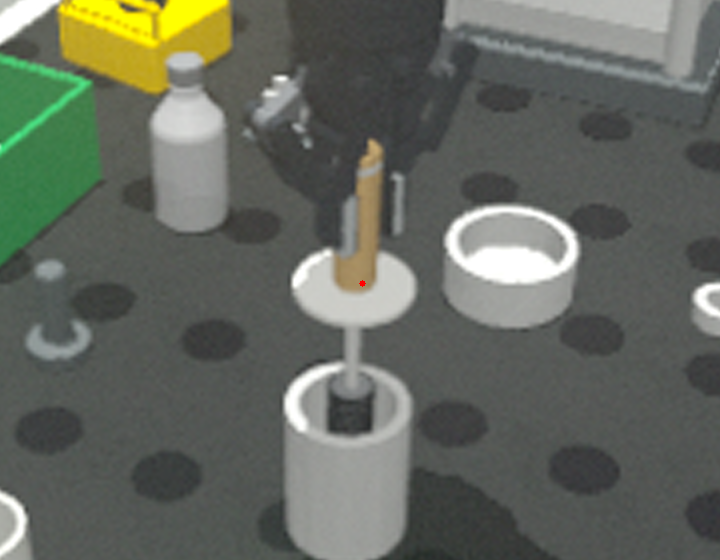

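The floor contact matches the prediction (119.7 against 120), and the bristles show at the mouth. Now the second stroke down, then back up and over the stand.

```bash
python3 - <<'E'
from ov import *
x,y=448.8,-78.5
bot.movel([x,y,127],max_speed=80,threshold=8); bot.dwell(.3); s=bot.get_state();print(s['tcp_pos'],s['contact_force'])
bot.movel([x,y,258],max_speed=120)
bot.movel([557.5,119.7,258],rot=[np.pi,0,0],max_speed=150)
bot.dwell(.2)
view('11',names=('side',))
im=cv2.imread('pics/side11.png');x0,y0=115,90
st=cv2.imread('pics/side8.png')
for n,i in(('a',im),): 
    big=cv2.resize(i[y0:y0+190,x0:x0+130],None,fx=3.1,fy=3.1,interpolation=2);cv2.imwrite('pics/w11.png',cv2.convertScaleAbs(big,alpha=1.5,beta=20))
E
```

```text
[449.08931684 -78.58535604 127.37175879] [ 0.61224277  0.52637495 -1.43451407]
22.6083 [557.43974309 119.21015373 258.16150124] [-0.23530146 -0.5839783  -1.99284047] 0.2706376436300355
```

View pics/w11.png

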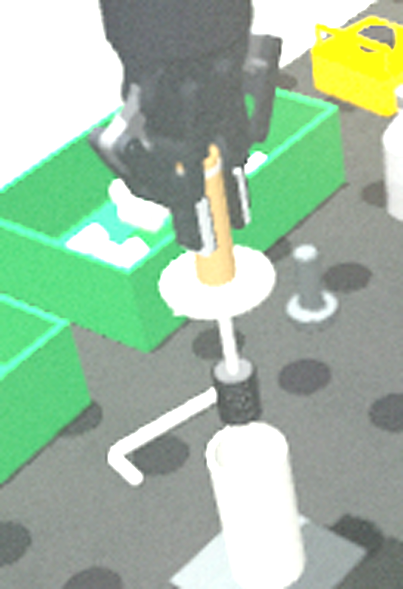

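The brush is in line with the mouth. I'll lower it with a force guard.

```bash
python3 - <<'E'
from ov import *
print(bot.movel([557.5,119.7,200],max_speed=80,threshold=6), bot.get_state()['tcp_pos'])
print(bot.movel([557.5,119.7,135],max_speed=90,threshold=6), bot.get_state()['tcp_pos'])
print(bot.movel([557.5,119.7,122],max_speed=25,threshold=3))
view('12',names=('side',))
E
```

```text
False [557.88642346 119.73807774 200.4804424 ]
False [558.01939841 119.75758158 135.55103606]
True
24.85 [557.60181804 120.27349459 124.54610283] [0.45968625 1.40140675 2.31777194] 0.26589787270543924
```

View pics/v_side12.png

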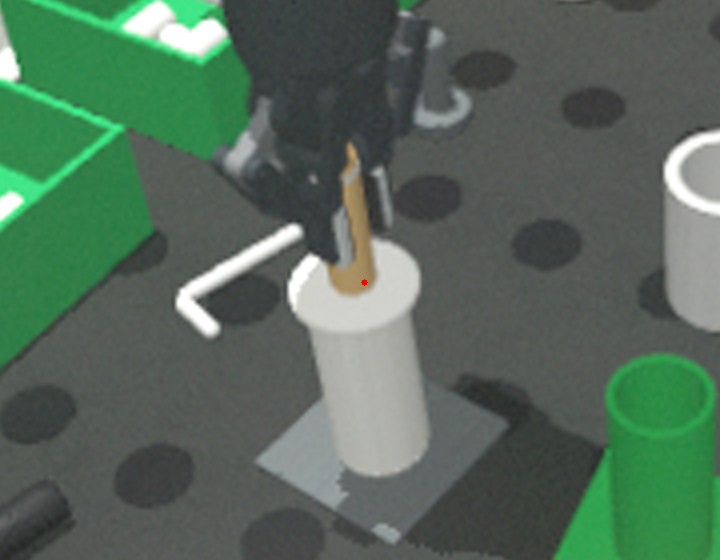

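The collar is seated at a reported z of 124.5, against 125 when I grasped it. I'll release and retreat straight up.

```bash
python3 - <<'E'
from ov import *
bot.grip(1.0); bot.dwell(.2)
print(bot.get_state()['contact_force'])
bot.movel([557.5,119.7,260],max_speed=110)
bot.move_ptp([420,-300,300],[np.pi,0,0.3])
bot.dwell(.5)
s=bot.get_state();print(s['t'],s['contact_force'])
ims=[]
for n,(x,y) in(('side',(150,180)),('top',(140,130))):
    im=imaging.capture(n);cv2.imwrite(f'pics/{n}13.png',im);o=cv2.imread(f'pics/{n}0.png')
    ims.append(np.hstack([cv2.resize(q[y:y+110,x:x+180],None,fx=2.2,fy=2.2,interpolation=2) for q in(o,im)]))
cv2.imwrite('pics/fin.png',np.vstack(ims))
E
```

```text
[ 0.65153872  0.63550503 -0.81267211]
31.8583 [-0.1069555   0.32559639 -1.57893736]
```

View pics/fin.png

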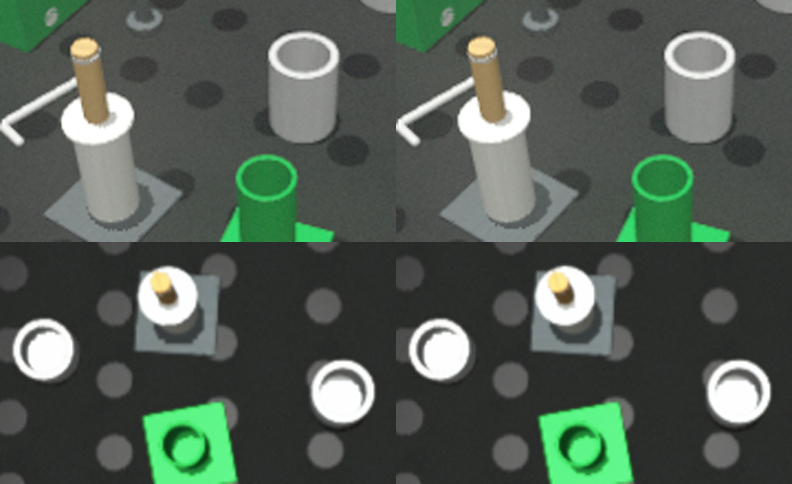

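In both views the end state (right) matches the start (left). The brush is upright with its collar on the rim, the cup hasn't moved, and the arm is clear. I'm handing it in.

```bash
python3 -c "
from bench import bot
bot.sign_off()"
```

```text
the job is handed in; nothing more can be done
```

I brushed the tall cup out and hung the brush back in its stand, released, and handed the job in at about 32 s of the 53 s allowed. `sign_off` gives no verdict, so the result itself is unconfirmed.

- **Strokes:** The first stroke went down to floor contact, at a reported z of 119.7 against 120 predicted. I then drew the brush up until the tip was about 27 mm below the rim, with the bristles visible. The second stroke went down to about 8 mm above the floor.
- **End state:** Before hand-in, both cameras showed the brush upright with its collar on the stand's rim. The cup and the look-alike stands looked the same as at the start, and the arm was clear of everything.
- **Disagreements:**
  - The real finger ends sat about 30 mm higher than the reported TCP. The pictures suggested this and a soft touch on the handle top showed it, so I worked from relative heights and contact.
  - The two cameras also differed by about 6 mm. I used the stand-to-cup vector, where they agreed to within about 4 mm.

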